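# Rack the microscope objectives in order of height

## Robot

A 6-joint arm with a two-finger parallel gripper is mounted at the origin on the work surface. World frame = base frame: x ahead of the robot, y to its left, z up, the work surface at z = 0. Lengths are in m, angles in degrees, forces in N, time in s.
With the tool pointing down it reaches from about 0.375 to 0.975 m from the base axis. Payload 3.8 kg.
Tool frame: the origin (TCP) lies on the centre line of the jaws, within the pads' length; the fingertips stand 8 mm ahead of it and the grasp point (between the pads) lies 11 mm behind it; x points along the fingers, z is the direction in which the jaws open and shut, and the axes are right-handed (so a half turn about x gives the same grasp; the last joint's range is limited). The gripper opens to 88 mm and grips with 3 to 60 N. Pads are 18 mm wide; open, the fingers measure 123 mm over their backs; the gripper's body (75 mm by 187 mm) begins 45 mm behind the grasp point.
Start: joints at [-78.088, 15.12, 91.902, -0, 72.978, -2.114], TCP at [0.164, -0.655, 0.247] pointing down, gripper open.
Joint ranges: [-150.88, 150.88], [-54.13, 125.18], [17.81, 147.31], [-75.09, 255.09], [0, 152.58], [-146.25, 146.25]. Speed limits (degrees/s): [147.25, 147.25, 180, 180, 180, 180].

## Interface

Orientations are given as [roll, pitch, yaw] about the fixed x, y, z axes, in that order (R = Rz(yaw) Ry(pitch) Rx(roll)).
In Python, from workcell import r gives the robot as it stands.
- The arm moves only by the tool step_arm, never from a script. Its argument "increments" is a list of rows, each an object of numbers: "dx", "dy", "dz": the shift along the tool's x, y, z in m; "wx", "wy", "wz": the turn, a rotation vector about the tool's x, y, z in rad. In form: [{"dx": .., "dy": .., "dz": .., "wx": .., "wy": .., "wz": ..}, ...]. A call has 1 to 12 rows; each row is the pose to reach, as a shift and turn from the pose commanded when the call began, along the tool's axes at that moment; what a row does not reach only later rows make up. A row lasts 1/12 s, in which the tool goes at most 41.7 mm and 7.16 degrees, less where a joint would pass 70% of its speed; a pose out of reach is approached as far as the arm can. A call with a gripper value outside its range is refused whole. "fingers" is the opening, from 0 (shut) to 1 (fully open), set as the call begins (left out, the last holds). The fingers move at their own pace and stop on an object; "force" is the grip in N (left out, the last holds). Time passes only in rows, so rows that repeat a pose let the fingers close. It gives the time, the measured TCP pose, the force and the opening at its end, in the units of the state.
- r.observe(): the state, without advancing time (a new reading comes with each control period).
- r.capture(name): name is "side" or "top" or "wrist"; returns the picture (420x560x3 uint8, blue, green, red); there is no depth.
- r.get_calibration(name): a dict with "fx", "fy", "cx", "cy" (pixels), "dist" ([k1, k2, p1, p2, k3] as OpenCV has them; the pictures are not rectified), "T" (4x4, takes a point from camera to world coordinates). Camera axes: x right, y down, z forward; pixel columns grow to the right and rows downward; lengths in m; the calibration is good to about 2 mm. A picture is of the moment at which its call begins: read the wrist's pose just before it. get_calibration takes no time and is no camera call; for the wrist camera it gives the pose at the moment of the call.
- r.sign_off(): hands the job in, once; it reports no verdict.
The state is a dict: "time_s": time; "q": joint angles; "qvel": joint speeds; "joint_torque": joint torques, N m; "position": TCP position; "tool_rot": TCP orientation; "wrist_force": force on the tool from outside, world axes, zero at the start; "torque": the same for the moment, N m; "width": opening from 0.0 (shut) to 1.0 (fully open).
Only numpy, scipy, OpenCV 4.12 (cv2) and the standard library are available. Lean on these libraries where they do the work, as an engineer would, in place of code of your own. Each camera call takes 0.05 s, during which the arm holds its last target.

## Task

Stand the four microscope objectives nose up on the four round pads of the rack, one in the middle of each pad, in order of height: the shortest on the pad next to the upright end stop, and each next one taller, to the tallest at the far end. The lenses are delicate: never tip an objective over or drop it, and do not push the oil bottle about.

Things in the scene. Friction and masses are not known exactly. Their poses are not given: they have to be found in the camera images.
- obj_32: Microscope objective, the shortest of four: 32 mm tall, silver with a black ring, standing nose up on its flat base. Round barrel 34 mm across from 5 to 27 mm above the base (below that 32 mm), then tapering to a flat nose 29 mm across with the dark lens on top. About 80 g. Origin at the centre of its underside, z along its axis to the nose.
- obj_46: Microscope objective, the second shortest of four: 46 mm tall, silver with a black ring, standing nose up on its flat base. Round barrel 34 mm across from 5 to 34 mm above the base (below that 32 mm), then tapering to a flat nose 22 mm across with the dark lens on top. About 120 g. Origin at the centre of its underside, z along its axis to the nose.
- obj_60: Microscope objective, the second tallest of four: 60 mm tall, silver with a black ring, standing nose up on its flat base. Round barrel 34 mm across from 5 to 42 mm above the base (below that 32 mm), then tapering to a flat nose 15 mm across with the dark lens on top. About 160 g. Origin at the centre of its underside, z along its axis to the nose.
- obj_74: Microscope objective, the tallest of four: 74 mm tall, silver with a black ring, standing nose up on its flat base. Round barrel 34 mm across from 5 to 50 mm above the base (below that 32 mm), then tapering to a flat nose 9 mm across with the dark lens on top. About 200 g. Origin at the centre of its underside, z along its axis to the nose.
- pad_a: Flat grey round pad, 54 mm across with a thin metal rim, one end pad of the row of four on a fixed dark metal rack (a bar 70 x 360 mm, 12 mm high, lying roughly across in front of the robot). The pads stand in one straight line along the bar in the order a, b, c, d, 75 mm apart between centres. Origin at the centre of the pad's top face, 13.5 mm above the table; y points along the bar from pad_a towards pad_d, z up.
- pad_b: Flat grey round pad, 54 mm across with a thin metal rim, pad next to pad_a of the row of four on a fixed dark metal rack (a bar 70 x 360 mm, 12 mm high, lying roughly across in front of the robot). The pads stand in one straight line along the bar in the order a, b, c, d, 75 mm apart between centres. Origin at the centre of the pad's top face, 13.5 mm above the table; y points along the bar from pad_a towards pad_d, z up.
- pad_c: Flat grey round pad, 54 mm across with a thin metal rim, pad next to pad_d of the row of four on a fixed dark metal rack (a bar 70 x 360 mm, 12 mm high, lying roughly across in front of the robot). The pads stand in one straight line along the bar in the order a, b, c, d, 75 mm apart between centres. Origin at the centre of the pad's top face, 13.5 mm above the table; y points along the bar from pad_a towards pad_d, z up.
- pad_d: Flat grey round pad, 54 mm across with a thin metal rim, the other end pad of the row of four on a fixed dark metal rack (a bar 70 x 360 mm, 12 mm high, lying roughly across in front of the robot). The pads stand in one straight line along the bar in the order a, b, c, d, 75 mm apart between centres. Origin at the centre of the pad's top face, 13.5 mm above the table; y points along the bar from pad_a towards pad_d, z up.
- stop: End stop: an upright metal plate fixed across one end of the rack, 60 x 12 mm, 28 mm high above the bar (its top 40 mm above the table). It stands 51.5 mm beyond the nearest end pad's centre, at the pad_a end in some starts and at the pad_d end in others; the other end of the bar carries only a flat screw head. Origin at the centre of its underside, y along the bar.
- oil_bottle: Bystander: small loose amber bottle of immersion oil with a black cap, 34 mm across, 62 mm tall, standing on the table beside the rack. Origin at the centre of its underside. Other loose bystanders near the work, not to be used: a blue slide box (95 x 75 x 32 mm) and a computer mouse.
Things that resemble listed ones, but are neither listed nor needed, are in the scene too. Leave any green or purple look-alike of the obj_46 alone.

How it is judged (in metres and radians):
At the end, for the whole second after the job is handed in: Counting from the pad next to the end stop, the four pads carry the 32, 46, 60 and 74 mm objectives in that order; each stands upright (within 0.1 rad), nose up, its axis within 10 mm of its pad's centre and its base on the pad (within 4 mm in height), released and at rest (((horizontal distance between stop and pad_a below 0.08 m and horizontal distance between obj_32 and pad_a below 0.01 m and z of obj_32 in the frame of pad_a between -0.004 and 0.004 m and horizontal distance between obj_46 and pad_b below 0.01 m and z of obj_46 in the frame of pad_b between -0.004 and 0.004 m and horizontal distance between obj_60 and pad_c below 0.01 m and z of obj_60 in the frame of pad_c between -0.004 and 0.004 m and horizontal distance between obj_74 and pad_d below 0.01 m and z of obj_74 in the frame of pad_d between -0.004 and 0.004 m) or (horizontal distance between stop and pad_d below 0.08 m and horizontal distance between obj_32 and pad_d below 0.01 m and z of obj_32 in the frame of pad_d between -0.004 and 0.004 m and horizontal distance between obj_46 and pad_c below 0.01 m and z of obj_46 in the frame of pad_c between -0.004 and 0.004 m and horizontal distance between obj_60 and pad_b below 0.01 m and z of obj_60 in the frame of pad_b between -0.004 and 0.004 m and horizontal distance between obj_74 and pad_a below 0.01 m and z of obj_74 in the frame of pad_a between -0.004 and 0.004 m)) and angle between each of obj_32, obj_46, obj_60, obj_74's own z axis and vertical below 0.1 rad and linear speed of each of obj_32, obj_46, obj_60, obj_74 below 0.02 m/s and angular speed of each of obj_32, obj_46, obj_60, obj_74 below 0.3 rad/s); the robot touches nothing.
It fails at once if an objective is tipped over (leans more than 0.6 rad) (angle between any of obj_32, obj_46, obj_60, obj_74's own z axis and vertical above 0.6 rad).
It fails at once if an objective is dropped (falls free of the fingers at more than 0.5 m/s, a drop of about 13 mm) ((linear speed of obj_32 above 0.5 m/s and contact force between obj_32 and the fingers below 0.05 N) or (linear speed of obj_46 above 0.5 m/s and contact force between obj_46 and the fingers below 0.05 N) or (linear speed of obj_60 above 0.5 m/s and contact force between obj_60 and the fingers below 0.05 N) or (linear speed of obj_74 above 0.5 m/s and contact force between obj_74 and the fingers below 0.05 N)).
It fails at once if the oil bottle is pushed more than 25 mm (distance of oil_bottle from where it was at the start of the episode above 0.025 m).
It also fails if it takes over 102 s, if anything falls off the work surface, if the arm or the gripper's body presses on something with over 40 N, if the wrist force passes 120 N, or if a joint passes its speed limit or range.

## Working session

There is one attempt and no reset: what is moved stays moved. The work goes in short steps, Python scripts to look and compute and a tool call to move; the robot and the scene stay as the last step left them, time stands still between calls to the robot, and variables do not carry over. Pictures are saved under pics/ and viewed, and the job is handed in when it is done.

Besides the shell and the picture viewer there is one more tool, called in YAML: its name, and indented under it one key for each argument. step_arm: Moves the arm, as the interface text tells. Its arguments: {"type":"object","properties":{"increments":{"type":"array"},"fingers":{"type":"number"},"force":{"type":"number"}},"required":["increments"]}

```bash
mkdir -p pics; ls; python3 - <<'E'
from workcell import r
import cv2,numpy as np
s=r.observe(); print(s)
for n in ["top","side","wrist"]:
    c=r.get_calibration(n); print(n,c["fx"],c["fy"],c["cx"],c["cy"],c["dist"]); print(np.round(c["T"],4).tolist())
    cv2.imwrite(f"pics/{n}0.png",r.capture(n))
E
```

```text
pics
{'time_s': 0.0, 'q': array([-7.80874617e+01,  1.51679272e+01,  9.19809683e+01, -2.18247702e-03,
        7.29787266e+01, -2.11437127e+00]), 'qvel': array([ 0.00262564, -0.0588169 , -0.03173858, -0.00024156, -0.01556725,
       -0.01297583]), 'joint_torque': array([ 4.63628548e-04, -5.02105272e+01, -3.56874704e+01,  7.28092692e-02,
        2.94178782e-02, -1.74281540e-04]), 'position': array([ 0.16344463, -0.65418985,  0.24540518]), 'tool_rot': array([178.821805  ,  89.87236081, 102.84935572]), 'wrist_force': array([-0.5930664 ,  0.09243004, -0.18378324]), 'torque': array([-0.02040791, -0.00651313, -0.0416243 ]), 'width': 1.0043811743193884}
top 386.33895673797775 386.33895673797775 277.0305010832831 206.7854623874467 [-0.07630382  0.          0.          0.          0.        ]
[[0.0273, -0.9968, 0.0754, 0.4775], [-0.9995, -0.0284, -0.013, 0.0757], [0.0151, -0.075, -0.9971, 0.8977], [0.0, 0.0, 0.0, 1.0]]
side 402.302942590067 402.302942590067 280.6631934677904 216.0644694468956 [0.03284445 0.         0.         0.         0.        ]
[[0.9828, -0.1218, 0.1388, 0.4313], [-0.184, -0.7096, 0.6802, -0.4424], [0.0156, -0.694, -0.7198, 0.6037], [0.0, 0.0, 0.0, 1.0]]
wrist 333.98465748189716 333.98465748189716 282.864992483228 210.02705475433277 [-0.07585982  0.          0.          0.          0.        ]
[[0.2414, -0.9365, -0.2544, 0.2295], [-0.9704, -0.2334, -0.0618, -0.6385], [-0.0015, 0.2617, -0.9651, 0.3818], [0.0, 0.0, 0.0, 1.0]]
```

View pics/top0.png

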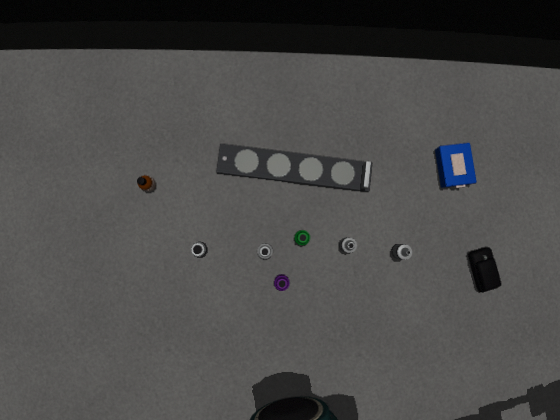

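View pics/side0.png

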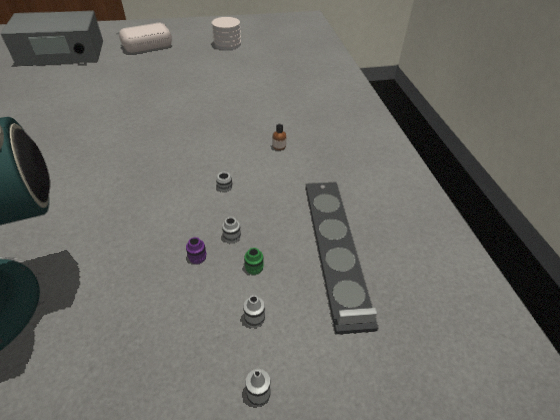

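View pics/wrist0.png

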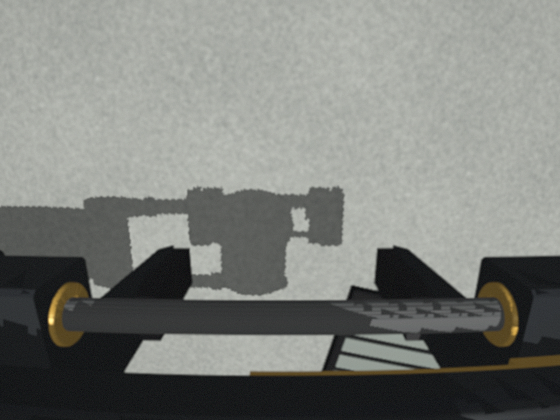

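```bash
python3 - <<'E'
from workcell import r
import cv2,numpy as np
from scipy.spatial.transform import Rotation as R
s=r.observe()
print(np.round(R.from_euler('xyz',s['tool_rot'],degrees=True).as_matrix(),3).tolist())
t=cv2.imread('pics/top0.png'); a=cv2.resize(t[220:300,185:425],None,fx=3.3,fy=3.3,interpolation=cv2.INTER_CUBIC)
b=cv2.resize(t[135:200,185:425],None,fx=3.3,fy=3.3,interpolation=cv2.INTER_CUBIC)
cv2.imwrite('pics/z0.png',np.vstack([a,b]))
E
```

```text
[[-0.0, 0.97, 0.242], [0.002, 0.242, -0.97], [-1.0, 0.0, -0.002]]
```

View pics/z0.png

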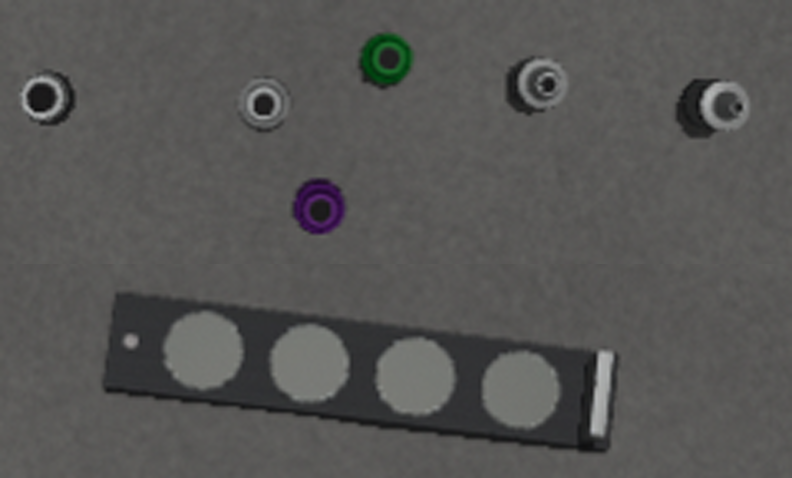

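```bash
cat > h.py <<'E'
import cv2,numpy as np
from scipy.spatial.transform import Rotation as R
def ray(c,p):
    K=np.array([[c['fx'],0,c['cx']],[0,c['fy'],c['cy']],[0,0,1]])
    u=cv2.undistortPoints(np.array([[p]],float),K,np.array(c['dist']))[0,0]
    T=np.array(c['T']); return T[:3,3],T[:3,:3]@np.array([u[0],u[1],1])
def onplane(c,p,z):
    o,d=ray(c,p); return (o+d*(z-o[2])/d[2])[:2]
def proj(c,P):
    K=np.array([[c['fx'],0,c['cx']],[0,c['fy'],c['cy']],[0,0,1]])
    Ti=np.linalg.inv(np.array(c['T']))
    q,_=cv2.projectPoints(np.array(P,float).reshape(-1,3),cv2.Rodrigues(Ti[:3,:3])[0],Ti[:3,3],K,np.array(c['dist'])); return q[:,0]
def darkc(img,p,w):
    g=cv2.cvtColor(img,cv2.COLOR_BGR2GRAY).astype(float)
    x,y=int(round(p[0])),int(round(p[1])); s=g[y-w:y+w+1,x-w:x+w+1]
    k=(s.max()+s.min())/2; m=np.clip(k-s,0,None)
    yy,xx=np.mgrid[y-w:y+w+1,x-w:x+w+1]; return (xx*m).sum()/m.sum(),(yy*m).sum()/m.sum()
E
cat > m0.py <<'E'
from h import *
from workcell import r
t=cv2.imread('pics/top0.png');s=cv2.imread('pics/side0.png')
ct=r.get_calibration('top');cs=r.get_calibration('side')
g=cv2.cvtColor(t,cv2.COLOR_BGR2GRAY)
# pads
n,l,st,ce=cv2.connectedComponentsWithStats((g[140:195,215:380]>100).astype(np.uint8))
pads=[]
for i in range(1,n):
    if st[i,4]>300:
        p=ce[i]+[215,140]; pads.append(onplane(ct,p,.0135)); print('toppad',p,st[i],pads[-1].round(4))
gs=cv2.cvtColor(s,cv2.COLOR_BGR2GRAY)
for (x,y) in [(326,203),(333,230),(341,259),(349,293)]:
    pass
n,l,st,ce=cv2.connectedComponentsWithStats((gs[180:320,305:375]>95).astype(np.uint8))
m=gs[180:330,305:378]
for i in range(1,n):
    if 200<st[i,4]<1200:
        p=ce[i]+[305,180]; print('sidepad',p,st[i],onplane(cs,p,.0135).round(4))
T={32:(197.4,249.7),46:(264.7,251.5),60:(350.5,245.2),74:(408.6,252.4)}
S={32:(223,176),46:(231,221),60:(254,299),74:(257,374)}
for h in T:
    w={32:5,46:4,60:3,74:2}[h]
    pt=darkc(t,T[h],w); ps=darkc(s,S[h],w)
    print(h,np.round(pt,1),onplane(ct,pt,h/1000).round(4),np.round(ps,1),onplane(cs,ps,h/1000).round(4))
crops=[cv2.resize(s[y-25:y+40,x-30:x+30],(400,433) if 0 else (195,211),interpolation=cv2.INTER_CUBIC) for x,y in S.values()]
cv2.imwrite('pics/z1.png',np.hstack(crops))
E
python3 m0.py
```

```text
toppad [246.21634615 160.78365385] [ 20  10  23  23 416] [0.6492 0.1384]
toppad [278.42439024 164.69756098] [ 52  14  24  23 410] [0.6423 0.0636]
toppad [310.33333333 168.65942029] [ 84  18  23  22 414] [ 0.6352 -0.0106]
toppad [342.32663317 172.61809045] [116  22  23  22 398] [ 0.6283 -0.0854]
sidepad [326.14893617 202.81117021] [  8  14  27  19 376] [0.6468 0.1372]
sidepad [332.49344978 228.98253275] [ 14  39  28  21 458] [0.6398 0.063 ]
sidepad [339.97857143 259.0125    ] [ 21  67  29  25 560] [ 0.633  -0.0119]
sidepad [348.57142857 293.44733045] [ 28 100  32  28 693] [ 0.6263 -0.0864]
32 [197.2 249.4] [0.4426 0.2399] [223.3 175.5] [0.441  0.2394]
46 [264.4 251.5] [0.4429 0.0895] [230.  220.6] [0.4419 0.0892]
60 [349.9 245.3] [ 0.4616 -0.0957] [253.3 298.8] [ 0.4609 -0.0979]
74 [408.2 251.9] [ 0.4506 -0.22  ] [256.8 373.2] [ 0.4493 -0.2203]
```

View pics/z1.png

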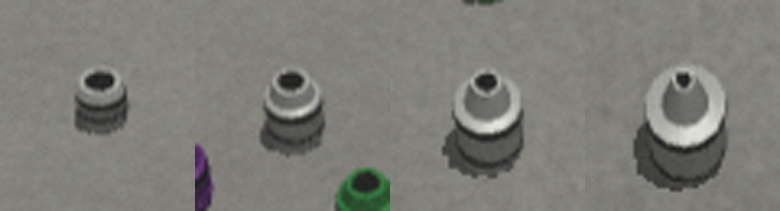

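```bash
cat > go.py <<'E'
# usage: go.py x y z  -> increments in tool axes, for final tool z azimuth AZ
import sys; from h import *; from workcell import r
AZ=np.radians(-5.3); s=r.observe(); Rm=R.from_euler('xyz',s['tool_rot'],degrees=True)
Z=np.array([np.cos(AZ),np.sin(AZ),0]);X=np.array([0,0,-1.]);Y=np.cross(Z,X)
Rt=R.from_matrix(np.c_[X,Y,Z])
p=s['position']; print('t',s['time_s'],'pos',p.round(4),'w',round(s['width'],3),'F',np.round(s['wrist_force'],1))
for a in sys.argv[1:]:
    g=np.array([float(v) for v in a.split(',')])
    print(a,'d',Rm.inv().apply(g-p).round(4),'w',(Rm.inv()*Rt).as_rotvec().round(4))
E
python3 go.py .45,-.2202,.16
```

```text
t 0.15 pos [ 0.1635 -0.6544  0.2457] w 1.0 F [-1.6 -0.2  0.1]
.45,-.2202,.16 d [ 0.0863  0.3832 -0.3516] w [-1.2335e+00 -1.5000e-03 -1.1000e-03]
```

step_arm:
  increments:
    - {"dx": 0.007, "dy": 0.032, "dz": -0.029, "wx": -0.1}
    - {"dx": 0.014, "dy": 0.064, "dz": -0.059, "wx": -0.21}
    - {"dx": 0.021, "dy": 0.096, "dz": -0.088, "wx": -0.31}
    - {"dx": 0.029, "dy": 0.128, "dz": -0.117, "wx": -0.41}
    - {"dx": 0.036, "dy": 0.16, "dz": -0.147, "wx": -0.51}
    - {"dx": 0.043, "dy": 0.192, "dz": -0.176, "wx": -0.62}
    - {"dx": 0.05, "dy": 0.224, "dz": -0.205, "wx": -0.72}
    - {"dx": 0.058, "dy": 0.256, "dz": -0.234, "wx": -0.82}
    - {"dx": 0.065, "dy": 0.287, "dz": -0.264, "wx": -0.93}
    - {"dx": 0.072, "dy": 0.319, "dz": -0.293, "wx": -1.03}
    - {"dx": 0.079, "dy": 0.351, "dz": -0.322, "wx": -1.13}
    - {"dx": 0.0863, "dy": 0.3832, "dz": -0.3516, "wx": -1.2335, "wy": -0.0015, "wz": -0.0011}
  fingers: 1
  force: 20

```text
validation failed for argument at $.in...
```

```bash
python3 go.py .45,-.2202,.16 .45,-.2202,.11
```

```text
t 0.15 pos [ 0.1635 -0.6544  0.2457] w 1.0 F [-1.6 -0.2  0.1]
.45,-.2202,.16 d [ 0.0863  0.3832 -0.3516] w [-1.2335e+00 -1.5000e-03 -1.1000e-03]
.45,-.2202,.11 d [ 0.1363  0.3832 -0.3515] w [-1.2335e+00 -1.5000e-03 -1.1000e-03]
```

step_arm:
  increments:
    - {"dx": 0.014, "dy": 0.064, "dz": -0.059, "wx": -0.21, "wy": 0, "wz": 0}
    - {"dx": 0.029, "dy": 0.128, "dz": -0.117, "wx": -0.41, "wy": 0, "wz": 0}
    - {"dx": 0.043, "dy": 0.192, "dz": -0.176, "wx": -0.62, "wy": 0, "wz": 0}
    - {"dx": 0.058, "dy": 0.256, "dz": -0.234, "wx": -0.82, "wy": 0, "wz": 0}
    - {"dx": 0.086, "dy": 0.383, "dz": -0.352, "wx": -1.234, "wy": 0, "wz": 0}
    - {"dx": 0.086, "dy": 0.383, "dz": -0.352, "wx": -1.234, "wy": 0, "wz": 0}
    - {"dx": 0.086, "dy": 0.383, "dz": -0.352, "wx": -1.234, "wy": 0, "wz": 0}
    - {"dx": 0.086, "dy": 0.383, "dz": -0.352, "wx": -1.234, "wy": 0, "wz": 0}
    - {"dx": 0.086, "dy": 0.383, "dz": -0.352, "wx": -1.234, "wy": 0, "wz": 0}
    - {"dx": 0.086, "dy": 0.383, "dz": -0.352, "wx": -1.234, "wy": 0, "wz": 0}
    - {"dx": 0.086, "dy": 0.383, "dz": -0.352, "wx": -1.234, "wy": 0, "wz": 0}
    - {"dx": 0.086, "dy": 0.383, "dz": -0.352, "wx": -1.234, "wy": 0, "wz": 0}
  fingers: 1
  force: 20

```text
time_s: 1.15
position: [0.4356, -0.2411, 0.1648]
tool_rot: [-30.1, 90.0, -35.4]
wrist_force: [0.6, 0.2, 0.5]
width: 0.998
```

```bash
python3 go.py .45,-.2202,.16 .45,-.2202,.11
```

```text
t 1.15 pos [ 0.4356 -0.2411  0.1648] w 0.998 F [0.6 0.2 0.5]
.45,-.2202,.16 d [0.0048 0.0221 0.0124] w [0.0007 0.0002 0.0001]
.45,-.2202,.11 d [0.0548 0.0221 0.0124] w [0.0007 0.0002 0.0001]
```

step_arm:
  increments:
    - {"dx": 0.005, "dy": 0.022, "dz": 0.012, "wx": 0, "wy": 0, "wz": 0}
    - {"dx": 0.005, "dy": 0.022, "dz": 0.012, "wx": 0, "wy": 0, "wz": 0}
    - {"dx": 0.005, "dy": 0.022, "dz": 0.012, "wx": 0, "wy": 0, "wz": 0}

```text
time_s: 1.4
position: [0.4491, -0.2209, 0.1596]
tool_rot: [173.8, 89.9, 168.8]
wrist_force: [-0.7, -0.4, -0.2]
width: 1.0
```

```bash
python3 go.py .45,-.2202,.11 .45,-.2202,.029; python3 - <<'E'
from h import *; from workcell import r
c=r.get_calibration('wrist'); i=r.capture('wrist'); cv2.imwrite('pics/w1.png',i)
print(proj(c,[[.45,-.2202,.074],[.45,-.2202,0]]))
E
```

```text
t 1.4 pos [ 0.4491 -0.2209  0.1596] w 1.0 F [-0.7 -0.4 -0.2]
.45,-.2202,.11 d [0.0496 0.0008 0.0009] w [ 0.004  -0.0014 -0.0001]
.45,-.2202,.029 d [0.1306 0.0008 0.001 ] w [ 0.004  -0.0014 -0.0001]
[[282.89584635 218.17107208]
 [283.00606781 194.88095582]]
```

View pics/w1.png

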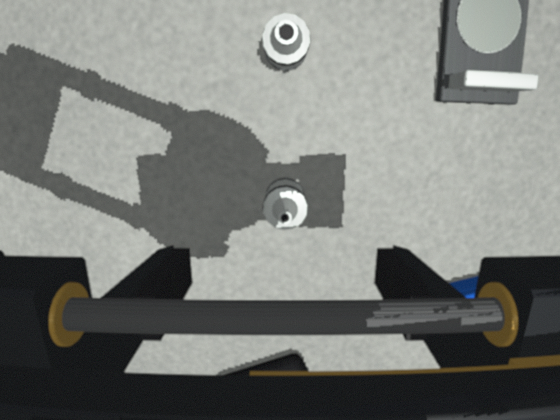

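step_arm:
  increments:
    - {"dx": 0.02, "dy": 0.001, "dz": 0.001, "wx": 0, "wy": 0, "wz": 0}
    - {"dx": 0.05, "dy": 0.001, "dz": 0.001, "wx": 0, "wy": 0, "wz": 0}
    - {"dx": 0.08, "dy": 0.001, "dz": 0.001, "wx": 0, "wy": 0, "wz": 0}
    - {"dx": 0.105, "dy": 0.001, "dz": 0.001, "wx": 0, "wy": 0, "wz": 0}
    - {"dx": 0.12, "dy": 0.001, "dz": 0.001, "wx": 0, "wy": 0, "wz": 0}
    - {"dx": 0.13, "dy": 0.001, "dz": 0.001, "wx": 0, "wy": 0, "wz": 0}
    - {"dx": 0.13, "dy": 0.001, "dz": 0.001, "wx": 0, "wy": 0, "wz": 0}
    - {"dx": 0.13, "dy": 0.001, "dz": 0.001, "wx": 0, "wy": 0, "wz": 0}

```text
time_s: 2.12
position: [0.4499, -0.2223, 0.0304]
tool_rot: [-158.0, 90.0, -163.4]
wrist_force: [0.3, 0.2, -0.2]
width: 1.002
```

step_arm:
  increments:
    - {"dx": 0, "dy": 0, "dz": 0, "wx": 0, "wy": 0, "wz": 0}
    - {"dx": 0, "dy": 0, "dz": 0, "wx": 0, "wy": 0, "wz": 0}
    - {"dx": 0, "dy": 0, "dz": 0, "wx": 0, "wy": 0, "wz": 0}
    - {"dx": 0, "dy": 0, "dz": 0, "wx": 0, "wy": 0, "wz": 0}
    - {"dx": 0, "dy": 0, "dz": 0, "wx": 0, "wy": 0, "wz": 0}
    - {"dx": 0, "dy": 0, "dz": 0, "wx": 0, "wy": 0, "wz": 0}
    - {"dx": 0, "dy": 0, "dz": 0, "wx": 0, "wy": 0, "wz": 0}
    - {"dx": 0, "dy": 0, "dz": 0, "wx": 0, "wy": 0, "wz": 0}
  fingers: 0.2
  force: 20

```text
time_s: 2.78
position: [0.4502, -0.2212, 0.0302]
tool_rot: [-44.3, 90.0, -49.5]
wrist_force: [0.0, 0.1, -0.7]
width: 0.417
```

```bash
python3 go.py .45,-.2202,.029 .648,.1378,.15
```

```text
t 2.7833 pos [ 0.4502 -0.2212  0.0302] w 0.417 F [ 0.   0.1 -0.7]
.45,-.2202,.029 d [ 0.0012  0.001  -0.0003] w [0.0006 0.     0.    ]
.648,.1378,.15 d [-0.1198  0.3757  0.1641] w [0.0006 0.     0.    ]
```

step_arm:
  increments:
    - {"dx": 0, "dy": 0, "dz": 0, "wx": 0, "wy": 0, "wz": 0}
    - {"dx": 0, "dy": 0, "dz": 0, "wx": 0, "wy": 0, "wz": 0}
    - {"dx": 0, "dy": 0, "dz": 0, "wx": 0, "wy": 0, "wz": 0}
    - {"dx": 0, "dy": 0, "dz": 0, "wx": 0, "wy": 0, "wz": 0}
  fingers: 0.2

```text
time_s: 3.12
position: [0.4502, -0.2212, 0.0302]
tool_rot: [36.2, 90.0, 31.0]
wrist_force: [1.2, 0.6, 0.4]
width: 0.378
```

step_arm:
  increments:
    - {"dx": 0, "dy": 0, "dz": 0, "wx": 0, "wy": 0, "wz": 0}

```text
time_s: 3.2
position: [0.4503, -0.2213, 0.0302]
tool_rot: [16.8, 90.0, 11.5]
wrist_force: [1.7, 1.4, 1.0]
width: 0.375
```

```bash
python3 go.py .648,.1378,.15
```

```text
t 3.2 pos [ 0.4503 -0.2213  0.0302] w 0.375 F [1.7 1.4 1. ]
.648,.1378,.15 d [-0.1198  0.3757  0.1639] w [ 0.0004  0.0002 -0.0001]
```

step_arm:
  increments:
    - {"dx": -0.01, "dy": 0, "dz": 0, "wx": 0, "wy": 0, "wz": 0}
    - {"dx": -0.035, "dy": 0, "dz": 0, "wx": 0, "wy": 0, "wz": 0}
    - {"dx": -0.065, "dy": 0.005, "dz": 0.002, "wx": 0, "wy": 0, "wz": 0}
    - {"dx": -0.09, "dy": 0.02, "dz": 0.009, "wx": 0, "wy": 0, "wz": 0}
    - {"dx": -0.11, "dy": 0.045, "dz": 0.02, "wx": 0, "wy": 0, "wz": 0}
    - {"dx": -0.12, "dy": 0.075, "dz": 0.033, "wx": 0, "wy": 0, "wz": 0}
    - {"dx": -0.12, "dy": 0.107, "dz": 0.047, "wx": 0, "wy": 0, "wz": 0}
    - {"dx": -0.12, "dy": 0.139, "dz": 0.061, "wx": 0, "wy": 0, "wz": 0}
    - {"dx": -0.12, "dy": 0.171, "dz": 0.075, "wx": 0, "wy": 0, "wz": 0}
    - {"dx": -0.12, "dy": 0.203, "dz": 0.089, "wx": 0, "wy": 0, "wz": 0}
    - {"dx": -0.12, "dy": 0.235, "dz": 0.103, "wx": 0, "wy": 0, "wz": 0}
    - {"dx": -0.12, "dy": 0.267, "dz": 0.117, "wx": 0, "wy": 0, "wz": 0}

```text
time_s: 4.2
position: [0.591, 0.0353, 0.1502]
tool_rot: [-156.9, 89.9, -162.2]
wrist_force: [-0.4, -0.2, -3.3]
width: 0.38
```

```bash
python3 go.py .648,.1368,.15
```

```text
t 4.2 pos [0.591  0.0353 0.1502] w 0.38 F [-0.4 -0.2 -3.3]
.648,.1368,.15 d [1.000e-04 1.062e-01 4.740e-02] w [ 0.0007 -0.001   0.0004]
```

step_arm:
  increments:
    - {"dx": 0, "dy": 0.03, "dz": 0.013, "wx": 0, "wy": 0, "wz": 0}
    - {"dx": 0, "dy": 0.06, "dz": 0.026, "wx": 0, "wy": 0, "wz": 0}
    - {"dx": 0, "dy": 0.085, "dz": 0.038, "wx": 0, "wy": 0, "wz": 0}
    - {"dx": 0, "dy": 0.1, "dz": 0.045, "wx": 0, "wy": 0, "wz": 0}
    - {"dx": 0, "dy": 0.106, "dz": 0.047, "wx": 0, "wy": 0, "wz": 0}
    - {"dx": 0, "dy": 0.106, "dz": 0.047, "wx": 0, "wy": 0, "wz": 0}
    - {"dx": 0, "dy": 0.106, "dz": 0.047, "wx": 0, "wy": 0, "wz": 0}
    - {"dx": 0, "dy": 0.106, "dz": 0.047, "wx": 0, "wy": 0, "wz": 0}

```text
time_s: 4.87
position: [0.6468, 0.1335, 0.1499]
tool_rot: [-143.8, 89.9, -149.2]
wrist_force: [-0.7, -0.4, -2.5]
width: 0.379
```

```bash
python3 go.py .648,.1368,.0447; python3 - <<'E'
from h import *; from workcell import r
c=r.get_calibration('wrist'); i=r.capture('wrist'); cv2.imwrite('pics/w2.png',i)
print(proj(c,[[.648,.1378,.0135]]))
E
```

```text
t 4.8667 pos [0.6468 0.1335 0.1499] w 0.379 F [-0.7 -0.4 -2.5]
.648,.1368,.0447 d [0.1052 0.0035 0.001 ] w [-0.0005 -0.0013  0.001 ]
[[282.96460875 196.63016875]]
```

View pics/w2.png

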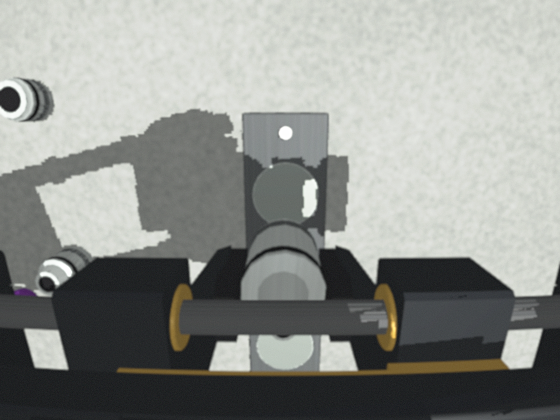

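step_arm:
  increments:
    - {"dx": 0.02, "dy": 0.003, "dz": 0.002, "wx": 0, "wy": 0, "wz": 0}
    - {"dx": 0.045, "dy": 0.003, "dz": 0.002, "wx": 0, "wy": 0, "wz": 0}
    - {"dx": 0.07, "dy": 0.003, "dz": 0.002, "wx": 0, "wy": 0, "wz": 0}
    - {"dx": 0.085, "dy": 0.003, "dz": 0.002, "wx": 0, "wy": 0, "wz": 0}
    - {"dx": 0.095, "dy": 0.003, "dz": 0.002, "wx": 0, "wy": 0, "wz": 0}
    - {"dx": 0.1, "dy": 0.003, "dz": 0.002, "wx": 0, "wy": 0, "wz": 0}
    - {"dx": 0.1, "dy": 0.003, "dz": 0.002, "wx": 0, "wy": 0, "wz": 0}
    - {"dx": 0.1, "dy": 0.003, "dz": 0.002, "wx": 0, "wy": 0, "wz": 0}

```text
time_s: 5.58
position: [0.6507, 0.1378, 0.0511]
tool_rot: [13.5, 89.9, 8.2]
wrist_force: [0.6, 0.2, -1.7]
width: 0.376
```

```bash
python3 go.py .649,.1368,.0447
```

```text
t 5.5833 pos [0.6507 0.1378 0.0511] w 0.376 F [ 0.6  0.2 -1.7]
.649,.1368,.0447 d [ 0.0063 -0.0011 -0.0016] w [ 0.0003  0.0012 -0.0003]
```

step_arm:
  increments:
    - {"dx": 0.002, "dy": -0.001, "dz": -0.001, "wx": 0, "wy": 0, "wz": 0}
    - {"dx": 0.004, "dy": -0.001, "dz": -0.001, "wx": 0, "wy": 0, "wz": 0}
    - {"dx": 0.006, "dy": -0.001, "dz": -0.001, "wx": 0, "wy": 0, "wz": 0}
    - {"dx": 0.006, "dy": -0.001, "dz": -0.001, "wx": 0, "wy": 0, "wz": 0}
    - {"dx": 0.006, "dy": -0.001, "dz": -0.001, "wx": 0, "wy": 0, "wz": 0}
    - {"dx": 0.006, "dy": -0.001, "dz": -0.001, "wx": 0, "wy": 0, "wz": 0}

```text
time_s: 6.08
position: [0.649, 0.137, 0.0443]
tool_rot: [20.4, 90.0, 15.1]
wrist_force: [-0.7, 0.1, -2.3]
width: 0.376
```

```bash
python3 go.py .649,.1368,.0447
```

```text
t 6.0833 pos [0.649  0.137  0.0443] w 0.376 F [-0.7  0.1 -2.3]
.649,.1368,.0447 d [-0.0004 -0.0002  0.0001] w [ 0.0006  0.0002 -0.0001]
```

step_arm:
  increments:
    - {"dx": 0.0005, "dy": 0, "dz": 0, "wx": 0, "wy": 0, "wz": 0}
    - {"dx": 0.001, "dy": 0, "dz": 0, "wx": 0, "wy": 0, "wz": 0}
    - {"dx": 0.001, "dy": 0, "dz": 0, "wx": 0, "wy": 0, "wz": 0}

```text
time_s: 6.33
position: [0.6491, 0.137, 0.0437]
tool_rot: [21.6, 90.0, 16.3]
wrist_force: [-0.9, -1.4, 0.7]
width: 0.376
```

step_arm:
  increments:
    - {"dx": 0, "dy": 0, "dz": 0, "wx": 0, "wy": 0, "wz": 0}
    - {"dx": 0, "dy": 0, "dz": 0, "wx": 0, "wy": 0, "wz": 0}
    - {"dx": 0, "dy": 0, "dz": 0, "wx": 0, "wy": 0, "wz": 0}
    - {"dx": 0, "dy": 0, "dz": 0, "wx": 0, "wy": 0, "wz": 0}
    - {"dx": 0, "dy": 0, "dz": 0, "wx": 0, "wy": 0, "wz": 0}
    - {"dx": 0, "dy": 0, "dz": 0, "wx": 0, "wy": 0, "wz": 0}
  fingers: 0.9

```text
time_s: 6.83
position: [0.649, 0.137, 0.0432]
tool_rot: [24.2, 90.0, 18.9]
wrist_force: [-0.5, 0.1, 0.2]
width: 0.808
```

```bash
python3 go.py .649,.1368,.16 .4612,-.0968,.16
```

```text
t 6.8333 pos [0.649  0.137  0.0432] w 0.808 F [-0.5  0.1  0.2]
.649,.1368,.16 d [-1.168e-01 -2.000e-04  1.000e-04] w [ 0.0005  0.0001 -0.0001]
.4612,-.0968,.16 d [-0.1169 -0.25   -0.1655] w [ 0.0005  0.0001 -0.0001]
```

step_arm:
  increments:
    - {"dx": -0.02, "dy": 0, "dz": 0, "wx": 0, "wy": 0, "wz": 0}
    - {"dx": -0.06, "dy": 0, "dz": 0, "wx": 0, "wy": 0, "wz": 0}
    - {"dx": -0.1, "dy": 0, "dz": 0, "wx": 0, "wy": 0, "wz": 0}
    - {"dx": -0.117, "dy": -0.02, "dz": -0.013, "wx": 0, "wy": 0, "wz": 0}
    - {"dx": -0.117, "dy": -0.05, "dz": -0.033, "wx": 0, "wy": 0, "wz": 0}
    - {"dx": -0.117, "dy": -0.083, "dz": -0.055, "wx": 0, "wy": 0, "wz": 0}
    - {"dx": -0.117, "dy": -0.116, "dz": -0.077, "wx": 0, "wy": 0, "wz": 0}
    - {"dx": -0.117, "dy": -0.149, "dz": -0.099, "wx": 0, "wy": 0, "wz": 0}
    - {"dx": -0.117, "dy": -0.182, "dz": -0.121, "wx": 0, "wy": 0, "wz": 0}
    - {"dx": -0.117, "dy": -0.215, "dz": -0.143, "wx": 0, "wy": 0, "wz": 0}
    - {"dx": -0.117, "dy": -0.24, "dz": -0.159, "wx": 0, "wy": 0, "wz": 0}
    - {"dx": -0.117, "dy": -0.25, "dz": -0.1655, "wx": 0, "wy": 0, "wz": 0}
  fingers: 1

```text
time_s: 7.83
position: [0.4586, -0.0989, 0.16]
tool_rot: [-137.2, 89.9, -142.6]
wrist_force: [-0.6, 0.0, -0.1]
width: 0.998
```

step_arm:
  increments:
    - {"dx": 0, "dy": 0, "dz": 0, "wx": 0, "wy": 0, "wz": 0}
    - {"dx": 0, "dy": 0, "dz": 0, "wx": 0, "wy": 0, "wz": 0}
    - {"dx": 0, "dy": 0, "dz": 0, "wx": 0, "wy": 0, "wz": 0}
    - {"dx": 0, "dy": 0, "dz": 0, "wx": 0, "wy": 0, "wz": 0}

```text
time_s: 8.17
position: [0.4622, -0.0959, 0.1603]
tool_rot: [28.6, 90.0, 23.4]
wrist_force: [0.5, 0.5, 0.6]
width: 0.997
```

```bash
python3 go.py .4612,-.0968,.019; python3 - <<'E'
from h import *; from workcell import r
c=r.get_calibration('wrist'); i=r.capture('wrist'); cv2.imwrite('pics/w3.png',i)
print(proj(c,[[.4612,-.0968,.060]]))
t=r.capture('top');cv2.imwrite('pics/top3.png',t[120:300,120:440].repeat(2,0).repeat(2,1))
E
```

```text
t 8.1667 pos [ 0.4622 -0.0959  0.1603] w 0.997 F [0.5 0.5 0.6]
.4612,-.0968,.019 d [ 0.1413 -0.001  -0.001 ] w [ 0.0018  0.0006 -0.0003]
[[280.28901138 214.82853455]]
```

View pics/w3.png

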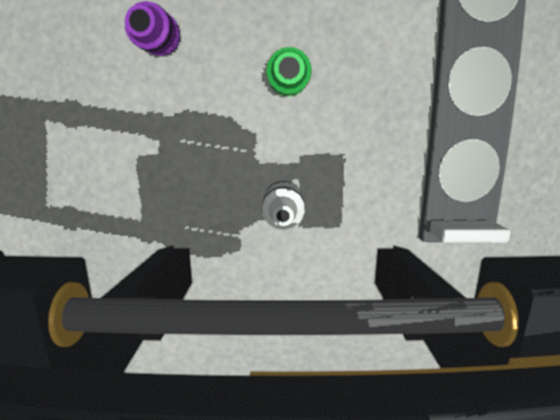

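View pics/top3.png

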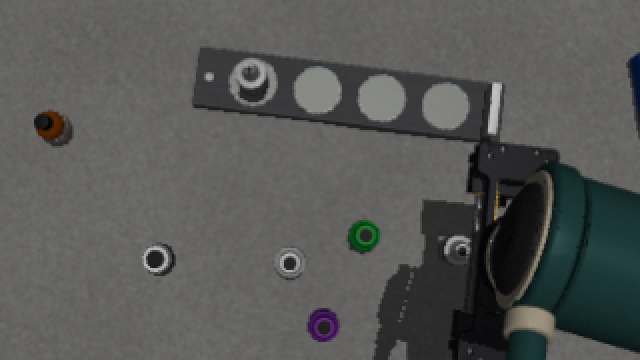

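step_arm:
  increments:
    - {"dx": 0.02, "dy": -0.001, "dz": 0, "wx": 0, "wy": 0, "wz": 0}
    - {"dx": 0.055, "dy": -0.001, "dz": 0, "wx": 0, "wy": 0, "wz": 0}
    - {"dx": 0.09, "dy": -0.001, "dz": 0, "wx": 0, "wy": 0, "wz": 0}
    - {"dx": 0.115, "dy": -0.001, "dz": 0, "wx": 0, "wy": 0, "wz": 0}
    - {"dx": 0.13, "dy": -0.001, "dz": 0, "wx": 0, "wy": 0, "wz": 0}
    - {"dx": 0.138, "dy": -0.001, "dz": 0, "wx": 0, "wy": 0, "wz": 0}
    - {"dx": 0.141, "dy": -0.001, "dz": 0, "wx": 0, "wy": 0, "wz": 0}
    - {"dx": 0.141, "dy": -0.001, "dz": 0, "wx": 0, "wy": 0, "wz": 0}
    - {"dx": 0.141, "dy": -0.001, "dz": 0, "wx": 0, "wy": 0, "wz": 0}

```text
time_s: 9.02
position: [0.4622, -0.0978, 0.0201]
tool_rot: [-8.3, 89.9, -13.6]
wrist_force: [-0.1, 0.1, 0.0]
width: 1.003
```

step_arm:
  increments:
    - {"dx": 0, "dy": 0, "dz": 0, "wx": 0, "wy": 0, "wz": 0}
    - {"dx": 0, "dy": 0, "dz": 0, "wx": 0, "wy": 0, "wz": 0}
    - {"dx": 0, "dy": 0, "dz": 0, "wx": 0, "wy": 0, "wz": 0}
    - {"dx": 0, "dy": 0, "dz": 0, "wx": 0, "wy": 0, "wz": 0}
    - {"dx": 0, "dy": 0, "dz": 0, "wx": 0, "wy": 0, "wz": 0}
    - {"dx": 0, "dy": 0, "dz": 0, "wx": 0, "wy": 0, "wz": 0}
    - {"dx": 0, "dy": 0, "dz": 0, "wx": 0, "wy": 0, "wz": 0}
    - {"dx": 0, "dy": 0, "dz": 0, "wx": 0, "wy": 0, "wz": 0}
    - {"dx": 0, "dy": 0, "dz": 0, "wx": 0, "wy": 0, "wz": 0}
    - {"dx": 0, "dy": 0, "dz": 0, "wx": 0, "wy": 0, "wz": 0}
    - {"dx": 0, "dy": 0, "dz": 0, "wx": 0, "wy": 0, "wz": 0}
    - {"dx": 0, "dy": 0, "dz": 0, "wx": 0, "wy": 0, "wz": 0}
  fingers: 0.2

```text
time_s: 10.02
position: [0.4611, -0.0978, 0.0191]
tool_rot: [-9.7, 90.0, -14.9]
wrist_force: [0.0, -0.2, 0.6]
width: 0.375
```

```bash
python3 go.py .4612,-.0968,.019 .6421,.0633,.14
```

```text
t 10.0167 pos [ 0.4611 -0.0978  0.0191] w 0.375 F [ 0.  -0.2  0.6]
.4612,-.0968,.019 d [0.0001 0.001  0.    ] w [0.0005 0.     0.    ]
.6421,.0633,.14 d [-0.1209  0.177   0.1655] w [0.0005 0.     0.    ]
```

step_arm:
  increments:
    - {"dx": -0.01, "dy": 0, "dz": 0, "wx": 0, "wy": 0, "wz": 0}
    - {"dx": -0.035, "dy": 0, "dz": 0, "wx": 0, "wy": 0, "wz": 0}
    - {"dx": -0.065, "dy": 0.003, "dz": 0.003, "wx": 0, "wy": 0, "wz": 0}
    - {"dx": -0.09, "dy": 0.013, "dz": 0.012, "wx": 0, "wy": 0, "wz": 0}
    - {"dx": -0.11, "dy": 0.033, "dz": 0.031, "wx": 0, "wy": 0, "wz": 0}
    - {"dx": -0.12, "dy": 0.057, "dz": 0.053, "wx": 0, "wy": 0, "wz": 0}
    - {"dx": -0.12, "dy": 0.081, "dz": 0.076, "wx": 0, "wy": 0, "wz": 0}
    - {"dx": -0.12, "dy": 0.105, "dz": 0.098, "wx": 0, "wy": 0, "wz": 0}
    - {"dx": -0.12, "dy": 0.129, "dz": 0.121, "wx": 0, "wy": 0, "wz": 0}
    - {"dx": -0.12, "dy": 0.152, "dz": 0.143, "wx": 0, "wy": 0, "wz": 0}
    - {"dx": -0.12, "dy": 0.168, "dz": 0.158, "wx": 0, "wy": 0, "wz": 0}
    - {"dx": -0.12, "dy": 0.176, "dz": 0.1655, "wx": 0, "wy": 0, "wz": 0}

```text
time_s: 11.02
position: [0.6437, 0.0644, 0.1396]
tool_rot: [36.8, 89.9, 31.6]
wrist_force: [-0.7, 0.3, -1.3]
width: 0.378
```

step_arm:
  increments:
    - {"dx": 0, "dy": 0, "dz": 0, "wx": 0, "wy": 0, "wz": 0}
    - {"dx": 0, "dy": 0, "dz": 0, "wx": 0, "wy": 0, "wz": 0}
    - {"dx": 0, "dy": 0, "dz": 0, "wx": 0, "wy": 0, "wz": 0}
    - {"dx": 0, "dy": 0, "dz": 0, "wx": 0, "wy": 0, "wz": 0}

```text
time_s: 11.35
position: [0.6407, 0.0612, 0.139]
tool_rot: [-159.3, 89.9, -164.6]
wrist_force: [-0.4, -0.8, -1.3]
width: 0.378
```

```bash
python3 go.py .642,.0623,.0331; python3 - <<'E'
from h import *; from workcell import r
c=r.get_calibration('wrist'); i=r.capture('wrist'); cv2.imwrite('pics/w4.png',i)
print(proj(c,[[.641,.0633,.0135],[.648,.1378,.0135],[.649,.138,.0875]]))
E
```

```text
t 11.35 pos [0.6407 0.0612 0.139 ] w 0.378 F [-0.4 -0.8 -1.3]
.642,.0623,.0331 d [0.1059 0.0013 0.0013] w [-0.0005 -0.0012  0.0005]
[[282.0385082  202.38988909]
 [281.94567407 106.09826406]
 [283.20690972 100.13310258]]
```

View pics/w4.png

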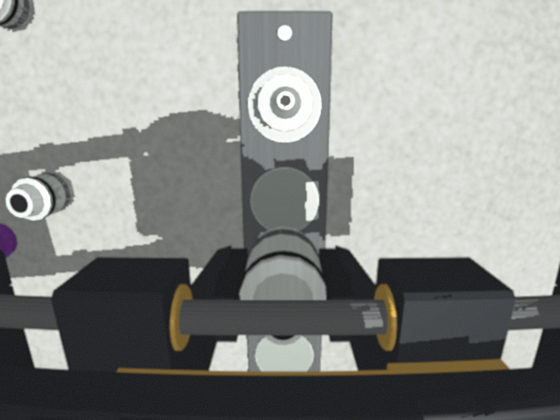

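step_arm:
  increments:
    - {"dx": 0.02, "dy": 0.001, "dz": 0.001, "wx": 0, "wy": 0, "wz": 0}
    - {"dx": 0.045, "dy": 0.001, "dz": 0.001, "wx": 0, "wy": 0, "wz": 0}
    - {"dx": 0.07, "dy": 0.001, "dz": 0.001, "wx": 0, "wy": 0, "wz": 0}
    - {"dx": 0.085, "dy": 0.001, "dz": 0.001, "wx": 0, "wy": 0, "wz": 0}
    - {"dx": 0.095, "dy": 0.001, "dz": 0.001, "wx": 0, "wy": 0, "wz": 0}
    - {"dx": 0.1, "dy": 0.001, "dz": 0.001, "wx": 0, "wy": 0, "wz": 0}
    - {"dx": 0.1, "dy": 0.001, "dz": 0.001, "wx": 0, "wy": 0, "wz": 0}
    - {"dx": 0.1, "dy": 0.001, "dz": 0.001, "wx": 0, "wy": 0, "wz": 0}
    - {"dx": 0.1, "dy": 0.001, "dz": 0.001, "wx": 0, "wy": 0, "wz": 0}

```text
time_s: 12.15
position: [0.6443, 0.0631, 0.0407]
tool_rot: [9.2, 89.9, 3.9]
wrist_force: [-0.6, -0.2, -0.2]
width: 0.375
```

```bash
python3 go.py .642,.0623,.0331
```

```text
t 12.15 pos [0.6443 0.0631 0.0407] w 0.375 F [-0.6 -0.2 -0.2]
.642,.0623,.0331 d [ 0.0076 -0.001  -0.0022] w [ 0.0003  0.0025 -0.0004]
```

step_arm:
  increments:
    - {"dx": 0.002, "dy": 0, "dz": -0.001, "wx": 0, "wy": 0, "wz": 0}
    - {"dx": 0.004, "dy": 0, "dz": -0.001, "wx": 0, "wy": 0, "wz": 0}
    - {"dx": 0.005, "dy": 0, "dz": -0.001, "wx": 0, "wy": 0, "wz": 0}
    - {"dx": 0.006, "dy": 0, "dz": -0.001, "wx": 0, "wy": 0, "wz": 0}
    - {"dx": 0.006, "dy": 0, "dz": -0.001, "wx": 0, "wy": 0, "wz": 0}
    - {"dx": 0.006, "dy": 0, "dz": -0.001, "wx": 0, "wy": 0, "wz": 0}

```text
time_s: 12.65
position: [0.642, 0.0633, 0.033]
tool_rot: [-170.3, 90.0, -175.6]
wrist_force: [-0.0, -0.5, -0.7]
width: 0.376
```

```bash
python3 go.py .642,.0623,.0331
```

```text
t 12.65 pos [0.642  0.0633 0.033 ] w 0.376 F [-0.  -0.5 -0.7]
.642,.0623,.0331 d [-0.0001 -0.001   0.0001] w [ 0.0006 -0.0002  0.    ]
```

Nearly in contact; a last 0.5 mm down, release, and retreat.

step_arm:
  increments:
    - {"dx": 0.0005, "dy": 0, "dz": 0, "wx": 0, "wy": 0, "wz": 0}
    - {"dx": 0.0005, "dy": 0, "dz": 0, "wx": 0, "wy": 0, "wz": 0}
    - {"dx": 0.0005, "dy": 0, "dz": 0, "wx": 0, "wy": 0, "wz": 0}

```text
time_s: 12.9
position: [0.6422, 0.0633, 0.0327]
tool_rot: [11.7, 90.0, 6.4]
wrist_force: [0.0, -0.7, -1.0]
width: 0.378
```

step_arm:
  increments:
    - {"dx": 0, "dy": 0, "dz": 0, "wx": 0, "wy": 0, "wz": 0}
    - {"dx": 0, "dy": 0, "dz": 0, "wx": 0, "wy": 0, "wz": 0}
    - {"dx": 0, "dy": 0, "dz": 0, "wx": 0, "wy": 0, "wz": 0}
    - {"dx": 0, "dy": 0, "dz": 0, "wx": 0, "wy": 0, "wz": 0}
    - {"dx": 0, "dy": 0, "dz": 0, "wx": 0, "wy": 0, "wz": 0}
    - {"dx": 0, "dy": 0, "dz": 0, "wx": 0, "wy": 0, "wz": 0}
  fingers: 0.9

```text
time_s: 13.4
position: [0.6422, 0.0633, 0.0327]
tool_rot: [0.7, 90.0, -4.6]
wrist_force: [-0.9, -0.2, -0.3]
width: 0.801
```

```bash
python3 go.py .4424,.0893,.15
```

```text
t 13.4 pos [0.6422 0.0633 0.0327] w 0.801 F [-0.9 -0.2 -0.3]
.4424,.0893,.15 d [-0.1173  0.0076 -0.2013] w [ 0.0005  0.0002 -0.    ]
```

step_arm:
  increments:
    - {"dx": -0.02, "dy": 0, "dz": 0, "wx": 0, "wy": 0, "wz": 0}
    - {"dx": -0.06, "dy": 0, "dz": 0, "wx": 0, "wy": 0, "wz": 0}
    - {"dx": -0.1, "dy": 0, "dz": 0, "wx": 0, "wy": 0, "wz": 0}
    - {"dx": -0.117, "dy": 0.001, "dz": -0.02, "wx": 0, "wy": 0, "wz": 0}
    - {"dx": -0.117, "dy": 0.002, "dz": -0.05, "wx": 0, "wy": 0, "wz": 0}
    - {"dx": -0.117, "dy": 0.003, "dz": -0.08, "wx": 0, "wy": 0, "wz": 0}
    - {"dx": -0.117, "dy": 0.004, "dz": -0.11, "wx": 0, "wy": 0, "wz": 0}
    - {"dx": -0.117, "dy": 0.006, "dz": -0.14, "wx": 0, "wy": 0, "wz": 0}
    - {"dx": -0.117, "dy": 0.007, "dz": -0.17, "wx": 0, "wy": 0, "wz": 0}
    - {"dx": -0.117, "dy": 0.0075, "dz": -0.19, "wx": 0, "wy": 0, "wz": 0}
    - {"dx": -0.117, "dy": 0.0075, "dz": -0.201, "wx": 0, "wy": 0, "wz": 0}
    - {"dx": -0.117, "dy": 0.0075, "dz": -0.201, "wx": 0, "wy": 0, "wz": 0}
  fingers: 1

```text
time_s: 14.4
position: [0.4407, 0.0893, 0.1495]
tool_rot: [-173.1, 90.0, -178.4]
wrist_force: [-0.6, -0.4, -0.6]
width: 0.999
```

step_arm:
  increments:
    - {"dx": 0, "dy": 0, "dz": 0, "wx": 0, "wy": 0, "wz": 0}
    - {"dx": 0, "dy": 0, "dz": 0, "wx": 0, "wy": 0, "wz": 0}
    - {"dx": 0, "dy": 0, "dz": 0, "wx": 0, "wy": 0, "wz": 0}
    - {"dx": 0, "dy": 0, "dz": 0, "wx": 0, "wy": 0, "wz": 0}

```text
time_s: 14.73
position: [0.4438, 0.0891, 0.1498]
tool_rot: [4.9, 90.0, -0.4]
wrist_force: [-0.8, -0.4, 0.5]
width: 1.0
```

```bash
python3 go.py .4424,.0893,.014; python3 - <<'E'
from h import *; from workcell import r
c=r.get_calibration('wrist'); i=r.capture('wrist'); cv2.imwrite('pics/w5.png',i)
print(proj(c,[[.4424,.0893,.046]]))
E
```

```text
t 14.7333 pos [0.4438 0.0891 0.1498] w 1.0 F [-0.8 -0.4  0.5]
.4424,.0893,.014 d [ 1.358e-01  1.000e-04 -1.500e-03] w [ 0.0001  0.0004 -0.    ]
[[279.66245396 212.1762962 ]]
```

View pics/w5.png

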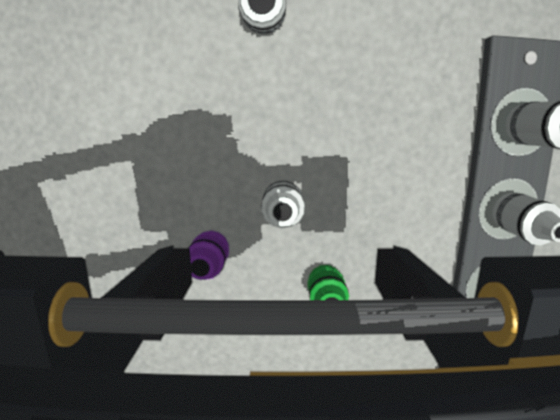

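step_arm:
  increments:
    - {"dx": 0.02, "dy": 0, "dz": 0, "wx": 0, "wy": 0, "wz": 0}
    - {"dx": 0.055, "dy": 0, "dz": 0, "wx": 0, "wy": 0, "wz": 0}
    - {"dx": 0.088, "dy": 0, "dz": 0, "wx": 0, "wy": 0, "wz": 0}
    - {"dx": 0.112, "dy": 0, "dz": 0, "wx": 0, "wy": 0, "wz": 0}
    - {"dx": 0.127, "dy": 0, "dz": 0, "wx": 0, "wy": 0, "wz": 0}
    - {"dx": 0.133, "dy": 0, "dz": 0, "wx": 0, "wy": 0, "wz": 0}
    - {"dx": 0.136, "dy": 0, "dz": 0, "wx": 0, "wy": 0, "wz": 0}
    - {"dx": 0.136, "dy": 0, "dz": 0, "wx": 0, "wy": 0, "wz": 0}
    - {"dx": 0.136, "dy": 0, "dz": 0, "wx": 0, "wy": 0, "wz": 0}

```text
time_s: 15.53
position: [0.4438, 0.0893, 0.0146]
tool_rot: [12.3, 89.9, 7.0]
wrist_force: [0.1, 0.4, 0.1]
width: 1.0
```

step_arm:
  increments:
    - {"dx": 0, "dy": 0, "dz": 0, "wx": 0, "wy": 0, "wz": 0}
    - {"dx": 0, "dy": 0, "dz": 0, "wx": 0, "wy": 0, "wz": 0}
    - {"dx": 0, "dy": 0, "dz": 0, "wx": 0, "wy": 0, "wz": 0}
    - {"dx": 0, "dy": 0, "dz": 0, "wx": 0, "wy": 0, "wz": 0}
    - {"dx": 0, "dy": 0, "dz": 0, "wx": 0, "wy": 0, "wz": 0}
    - {"dx": 0, "dy": 0, "dz": 0, "wx": 0, "wy": 0, "wz": 0}
    - {"dx": 0, "dy": 0, "dz": 0, "wx": 0, "wy": 0, "wz": 0}
    - {"dx": 0, "dy": 0, "dz": 0, "wx": 0, "wy": 0, "wz": 0}
    - {"dx": 0, "dy": 0, "dz": 0, "wx": 0, "wy": 0, "wz": 0}
    - {"dx": 0, "dy": 0, "dz": 0, "wx": 0, "wy": 0, "wz": 0}
    - {"dx": 0, "dy": 0, "dz": 0, "wx": 0, "wy": 0, "wz": 0}
    - {"dx": 0, "dy": 0, "dz": 0, "wx": 0, "wy": 0, "wz": 0}
  fingers: 0.2

```text
time_s: 16.53
position: [0.4427, 0.0892, 0.0136]
tool_rot: [-133.6, 90.0, -138.9]
wrist_force: [0.8, -0.2, -0.2]
width: 0.38
```

```bash
python3 go.py .4424,.0893,.014 .635,-.0113,.135
```

```text
t 16.5333 pos [0.4427 0.0892 0.0136] w 0.38 F [ 0.8 -0.2 -0.2]
.4424,.0893,.014 d [-0.0004  0.0001 -0.0003] w [ 0.0005 -0.      0.    ]
.635,-.0113,.135 d [-0.1214 -0.0824  0.2008] w [ 0.0005 -0.      0.    ]
```

step_arm:
  increments:
    - {"dx": -0.01, "dy": 0, "dz": 0, "wx": 0, "wy": 0, "wz": 0}
    - {"dx": -0.035, "dy": 0, "dz": 0, "wx": 0, "wy": 0, "wz": 0}
    - {"dx": -0.065, "dy": -0.001, "dz": 0.003, "wx": 0, "wy": 0, "wz": 0}
    - {"dx": -0.09, "dy": -0.005, "dz": 0.013, "wx": 0, "wy": 0, "wz": 0}
    - {"dx": -0.11, "dy": -0.014, "dz": 0.034, "wx": 0, "wy": 0, "wz": 0}
    - {"dx": -0.121, "dy": -0.025, "dz": 0.061, "wx": 0, "wy": 0, "wz": 0}
    - {"dx": -0.121, "dy": -0.037, "dz": 0.089, "wx": 0, "wy": 0, "wz": 0}
    - {"dx": -0.121, "dy": -0.048, "dz": 0.117, "wx": 0, "wy": 0, "wz": 0}
    - {"dx": -0.121, "dy": -0.06, "dz": 0.145, "wx": 0, "wy": 0, "wz": 0}
    - {"dx": -0.121, "dy": -0.071, "dz": 0.172, "wx": 0, "wy": 0, "wz": 0}
    - {"dx": -0.121, "dy": -0.079, "dz": 0.192, "wx": 0, "wy": 0, "wz": 0}
    - {"dx": -0.121, "dy": -0.0825, "dz": 0.201, "wx": 0, "wy": 0, "wz": 0}

```text
time_s: 17.53
position: [0.6374, -0.0129, 0.1352]
tool_rot: [-10.8, 89.9, -16.1]
wrist_force: [-0.6, 0.2, -1.3]
width: 0.372
```

step_arm:
  increments:
    - {"dx": 0, "dy": 0, "dz": 0, "wx": 0, "wy": 0, "wz": 0}
    - {"dx": 0, "dy": 0, "dz": 0, "wx": 0, "wy": 0, "wz": 0}
    - {"dx": 0, "dy": 0, "dz": 0, "wx": 0, "wy": 0, "wz": 0}
    - {"dx": 0, "dy": 0, "dz": 0, "wx": 0, "wy": 0, "wz": 0}

```text
time_s: 17.87
position: [0.6337, -0.0106, 0.1345]
tool_rot: [173.7, 89.9, 168.5]
wrist_force: [0.1, 1.3, -1.9]
width: 0.377
```

```bash
python3 go.py .635,-.0113,.0276; python3 - <<'E'
from h import *; from workcell import r
c=r.get_calibration('wrist'); i=r.capture('wrist'); cv2.imwrite('pics/w6.png',i)
print(proj(c,[[.6341,-.0113,.0135],[.641,.0633,.0135],[.642,.064,.0735]]))
E
```

```text
t 17.8667 pos [ 0.6337 -0.0106  0.1345] w 0.377 F [ 0.1  1.3 -1.9]
.635,-.0113,.0276 d [ 0.1069 -0.0006  0.0015] w [ 0.0013 -0.0014 -0.0002]
[[282.52911618 207.26553883]
 [282.50350606 109.73341237]
 [283.86952667 105.19175525]]
```

View pics/w6.png

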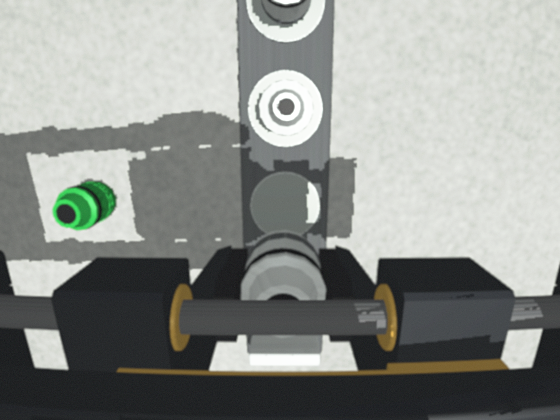

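step_arm:
  increments:
    - {"dx": 0.02, "dy": 0, "dz": 0, "wx": 0, "wy": 0, "wz": 0}
    - {"dx": 0.045, "dy": 0, "dz": 0, "wx": 0, "wy": 0, "wz": 0}
    - {"dx": 0.07, "dy": 0, "dz": 0, "wx": 0, "wy": 0, "wz": 0}
    - {"dx": 0.085, "dy": 0, "dz": 0, "wx": 0, "wy": 0, "wz": 0}
    - {"dx": 0.095, "dy": 0, "dz": 0, "wx": 0, "wy": 0, "wz": 0}
    - {"dx": 0.1, "dy": 0, "dz": 0, "wx": 0, "wy": 0, "wz": 0}
    - {"dx": 0.1, "dy": 0, "dz": 0, "wx": 0, "wy": 0, "wz": 0}
    - {"dx": 0.1, "dy": 0, "dz": 0, "wx": 0, "wy": 0, "wz": 0}
    - {"dx": 0.1, "dy": 0, "dz": 0, "wx": 0, "wy": 0, "wz": 0}

```text
time_s: 18.67
position: [0.6364, -0.0114, 0.0362]
tool_rot: [2.5, 89.9, -2.8]
wrist_force: [0.1, -0.2, -1.0]
width: 0.378
```

```bash
python3 go.py .635,-.0113,.0276
```

```text
t 18.6667 pos [ 0.6364 -0.0114  0.0362] w 0.378 F [ 0.1 -0.2 -1. ]
.635,-.0113,.0276 d [ 0.0086 -0.     -0.0014] w [ 0.0006  0.0026 -0.0001]
```

step_arm:
  increments:
    - {"dx": 0.002, "dy": 0, "dz": 0, "wx": 0, "wy": 0, "wz": 0}
    - {"dx": 0.004, "dy": 0, "dz": 0, "wx": 0, "wy": 0, "wz": 0}
    - {"dx": 0.006, "dy": 0, "dz": 0, "wx": 0, "wy": 0, "wz": 0}
    - {"dx": 0.007, "dy": 0, "dz": 0, "wx": 0, "wy": 0, "wz": 0}
    - {"dx": 0.007, "dy": 0, "dz": 0, "wx": 0, "wy": 0, "wz": 0}
    - {"dx": 0.007, "dy": 0, "dz": 0, "wx": 0, "wy": 0, "wz": 0}

```text
time_s: 19.17
position: [0.635, -0.0114, 0.0275]
tool_rot: [178.3, 90.0, 173.0]
wrist_force: [-0.4, 0.1, -1.8]
width: 0.377
```

```bash
python3 go.py .635,-.0113,.0276
```

```text
t 19.1667 pos [ 0.635  -0.0114  0.0275] w 0.377 F [-0.4  0.1 -1.8]
.635,-.0113,.0276 d [-0.0001  0.0001 -0.0001] w [ 0.0005 -0.0004 -0.    ]
```

step_arm:
  increments:
    - {"dx": 0.0005, "dy": 0, "dz": 0, "wx": 0, "wy": 0, "wz": 0}
    - {"dx": 0.0005, "dy": 0, "dz": 0, "wx": 0, "wy": 0, "wz": 0}
    - {"dx": 0.0005, "dy": 0, "dz": 0, "wx": 0, "wy": 0, "wz": 0}

```text
time_s: 19.42
position: [0.6353, -0.0114, 0.0272]
tool_rot: [2.8, 90.0, -2.5]
wrist_force: [0.3, -0.7, -1.3]
width: 0.377
```

step_arm:
  increments:
    - {"dx": 0, "dy": 0, "dz": 0, "wx": 0, "wy": 0, "wz": 0}
    - {"dx": 0, "dy": 0, "dz": 0, "wx": 0, "wy": 0, "wz": 0}
    - {"dx": 0, "dy": 0, "dz": 0, "wx": 0, "wy": 0, "wz": 0}
    - {"dx": 0, "dy": 0, "dz": 0, "wx": 0, "wy": 0, "wz": 0}
    - {"dx": 0, "dy": 0, "dz": 0, "wx": 0, "wy": 0, "wz": 0}
    - {"dx": 0, "dy": 0, "dz": 0, "wx": 0, "wy": 0, "wz": 0}
  fingers: 0.9

```text
time_s: 19.92
position: [0.6353, -0.0114, 0.0273]
tool_rot: [-0.3, 90.0, -5.5]
wrist_force: [-0.1, 0.3, 0.7]
width: 0.804
```

```bash
python3 go.py .4425,.2397,.15
```

```text
t 19.9167 pos [ 0.6353 -0.0114  0.0273] w 0.804 F [-0.1  0.3  0.7]
.4425,.2397,.15 d [-0.1228  0.2323 -0.215 ] w [0.0005 0.0002 0.    ]
```

step_arm:
  increments:
    - {"dx": -0.02, "dy": 0, "dz": 0, "wx": 0, "wy": 0, "wz": 0}
    - {"dx": -0.06, "dy": 0, "dz": 0, "wx": 0, "wy": 0, "wz": 0}
    - {"dx": -0.1, "dy": 0, "dz": 0, "wx": 0, "wy": 0, "wz": 0}
    - {"dx": -0.123, "dy": 0.015, "dz": -0.014, "wx": 0, "wy": 0, "wz": 0}
    - {"dx": -0.123, "dy": 0.042, "dz": -0.039, "wx": 0, "wy": 0, "wz": 0}
    - {"dx": -0.123, "dy": 0.07, "dz": -0.065, "wx": 0, "wy": 0, "wz": 0}
    - {"dx": -0.123, "dy": 0.098, "dz": -0.091, "wx": 0, "wy": 0, "wz": 0}
    - {"dx": -0.123, "dy": 0.126, "dz": -0.117, "wx": 0, "wy": 0, "wz": 0}
    - {"dx": -0.123, "dy": 0.154, "dz": -0.143, "wx": 0, "wy": 0, "wz": 0}
    - {"dx": -0.123, "dy": 0.182, "dz": -0.168, "wx": 0, "wy": 0, "wz": 0}
    - {"dx": -0.123, "dy": 0.208, "dz": -0.193, "wx": 0, "wy": 0, "wz": 0}
    - {"dx": -0.123, "dy": 0.225, "dz": -0.208, "wx": 0, "wy": 0, "wz": 0}
  fingers: 1

```text
time_s: 20.92
position: [0.4463, 0.2337, 0.1502]
tool_rot: [141.3, 89.9, 136.1]
wrist_force: [-0.0, 0.3, 0.5]
width: 0.997
```

step_arm:
  increments:
    - {"dx": 0, "dy": 0.007, "dz": -0.007, "wx": 0, "wy": 0, "wz": 0}
    - {"dx": 0, "dy": 0.007, "dz": -0.007, "wx": 0, "wy": 0, "wz": 0}
    - {"dx": 0, "dy": 0.007, "dz": -0.007, "wx": 0, "wy": 0, "wz": 0}
    - {"dx": 0, "dy": 0.007, "dz": -0.007, "wx": 0, "wy": 0, "wz": 0}
    - {"dx": 0, "dy": 0.007, "dz": -0.007, "wx": 0, "wy": 0, "wz": 0}

```text
time_s: 21.33
position: [0.4434, 0.2384, 0.1502]
tool_rot: [-30.7, 90.0, -36.1]
wrist_force: [-0.8, -0.1, -0.0]
width: 1.004
```

```bash
python3 go.py .4425,.2397,.011; python3 - <<'E'
from h import *; from workcell import r
c=r.get_calibration('wrist'); i=r.capture('wrist'); cv2.imwrite('pics/w7.png',i)
print(proj(c,[[.4418,.2397,.032]]))
E
```

```text
t 21.3333 pos [0.4434 0.2384 0.1502] w 1.004 F [-0.8 -0.1 -0. ]
.4425,.2397,.011 d [ 0.1392  0.0013 -0.0011] w [-0.0011  0.0004  0.0002]
[[279.47619135 205.91350127]]
```

View pics/w7.png

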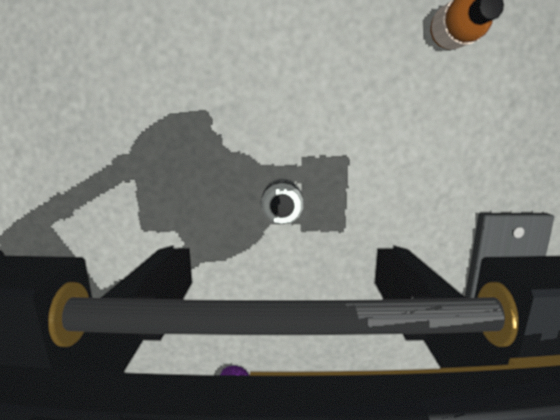

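step_arm:
  increments:
    - {"dx": 0.02, "dy": 0.001, "dz": 0, "wx": 0, "wy": 0, "wz": 0}
    - {"dx": 0.055, "dy": 0.001, "dz": 0, "wx": 0, "wy": 0, "wz": 0}
    - {"dx": 0.088, "dy": 0.001, "dz": 0, "wx": 0, "wy": 0, "wz": 0}
    - {"dx": 0.112, "dy": 0.001, "dz": 0, "wx": 0, "wy": 0, "wz": 0}
    - {"dx": 0.127, "dy": 0.001, "dz": 0, "wx": 0, "wy": 0, "wz": 0}
    - {"dx": 0.134, "dy": 0.001, "dz": 0, "wx": 0, "wy": 0, "wz": 0}
    - {"dx": 0.138, "dy": 0.001, "dz": 0, "wx": 0, "wy": 0, "wz": 0}
    - {"dx": 0.138, "dy": 0.001, "dz": 0, "wx": 0, "wy": 0, "wz": 0}
    - {"dx": 0.138, "dy": 0.001, "dz": 0, "wx": 0, "wy": 0, "wz": 0}

```text
time_s: 22.13
position: [0.4436, 0.2405, 0.0131]
tool_rot: [30.6, 89.9, 25.3]
wrist_force: [-0.2, 0.6, 0.2]
width: 1.001
```

step_arm:
  increments:
    - {"dx": 0, "dy": 0, "dz": 0, "wx": 0, "wy": 0, "wz": 0}
    - {"dx": 0, "dy": 0, "dz": 0, "wx": 0, "wy": 0, "wz": 0}
    - {"dx": 0, "dy": 0, "dz": 0, "wx": 0, "wy": 0, "wz": 0}
    - {"dx": 0, "dy": 0, "dz": 0, "wx": 0, "wy": 0, "wz": 0}
    - {"dx": 0, "dy": 0, "dz": 0, "wx": 0, "wy": 0, "wz": 0}
    - {"dx": 0, "dy": 0, "dz": 0, "wx": 0, "wy": 0, "wz": 0}
    - {"dx": 0, "dy": 0, "dz": 0, "wx": 0, "wy": 0, "wz": 0}
    - {"dx": 0, "dy": 0, "dz": 0, "wx": 0, "wy": 0, "wz": 0}
    - {"dx": 0, "dy": 0, "dz": 0, "wx": 0, "wy": 0, "wz": 0}
    - {"dx": 0, "dy": 0, "dz": 0, "wx": 0, "wy": 0, "wz": 0}
    - {"dx": 0, "dy": 0, "dz": 0, "wx": 0, "wy": 0, "wz": 0}
    - {"dx": 0, "dy": 0, "dz": 0, "wx": 0, "wy": 0, "wz": 0}
  fingers: 0.2

```text
time_s: 23.13
position: [0.4425, 0.2404, 0.0121]
tool_rot: [-160.6, 90.0, -165.9]
wrist_force: [-0.2, 0.7, 0.9]
width: 0.379
```

```bash
python3 go.py .4418,.2397,.012 .6283,-.0859,.135
```

```text
t 23.1333 pos [0.4425 0.2404 0.0121] w 0.379 F [-0.2  0.7  0.9]
.4418,.2397,.012 d [ 0.0001 -0.0007 -0.0006] w [ 0.0005 -0.0001  0.0001]
.6283,-.0859,.135 d [-0.1229 -0.3078  0.215 ] w [ 0.0005 -0.0001  0.0001]
```

step_arm:
  increments:
    - {"dx": -0.01, "dy": 0, "dz": 0, "wx": 0, "wy": 0, "wz": 0}
    - {"dx": -0.035, "dy": 0, "dz": 0, "wx": 0, "wy": 0, "wz": 0}
    - {"dx": -0.065, "dy": -0.004, "dz": 0.003, "wx": 0, "wy": 0, "wz": 0}
    - {"dx": -0.09, "dy": -0.015, "dz": 0.01, "wx": 0, "wy": 0, "wz": 0}
    - {"dx": -0.11, "dy": -0.035, "dz": 0.024, "wx": 0, "wy": 0, "wz": 0}
    - {"dx": -0.123, "dy": -0.06, "dz": 0.042, "wx": 0, "wy": 0, "wz": 0}
    - {"dx": -0.123, "dy": -0.088, "dz": 0.061, "wx": 0, "wy": 0, "wz": 0}
    - {"dx": -0.123, "dy": -0.116, "dz": 0.081, "wx": 0, "wy": 0, "wz": 0}
    - {"dx": -0.123, "dy": -0.144, "dz": 0.1, "wx": 0, "wy": 0, "wz": 0}
    - {"dx": -0.123, "dy": -0.172, "dz": 0.12, "wx": 0, "wy": 0, "wz": 0}
    - {"dx": -0.123, "dy": -0.2, "dz": 0.14, "wx": 0, "wy": 0, "wz": 0}
    - {"dx": -0.123, "dy": -0.228, "dz": 0.159, "wx": 0, "wy": 0, "wz": 0}

```text
time_s: 24.13
position: [0.5805, -0.0029, 0.1359]
tool_rot: [7.4, 90.0, 2.1]
wrist_force: [-0.8, 0.4, -0.5]
width: 0.374
```

step_arm:
  increments:
    - {"dx": 0, "dy": -0.028, "dz": 0.019, "wx": 0, "wy": 0, "wz": 0}
    - {"dx": 0, "dy": -0.052, "dz": 0.037, "wx": 0, "wy": 0, "wz": 0}
    - {"dx": 0, "dy": -0.07, "dz": 0.049, "wx": 0, "wy": 0, "wz": 0}
    - {"dx": 0, "dy": -0.08, "dz": 0.056, "wx": 0, "wy": 0, "wz": 0}
    - {"dx": 0, "dy": -0.08, "dz": 0.056, "wx": 0, "wy": 0, "wz": 0}
    - {"dx": 0, "dy": -0.08, "dz": 0.056, "wx": 0, "wy": 0, "wz": 0}
    - {"dx": 0, "dy": -0.08, "dz": 0.056, "wx": 0, "wy": 0, "wz": 0}
    - {"dx": 0, "dy": -0.08, "dz": 0.056, "wx": 0, "wy": 0, "wz": 0}
    - {"dx": 0, "dy": -0.08, "dz": 0.056, "wx": 0, "wy": 0, "wz": 0}

```text
time_s: 24.88
position: [0.6277, -0.0847, 0.1351]
tool_rot: [153.4, 90.0, 148.2]
wrist_force: [0.8, 0.7, -0.9]
width: 0.377
```

```bash
python3 go.py .6283,-.0859,.0261; python3 - <<'E'
from h import *; from workcell import r
c=r.get_calibration('wrist'); i=r.capture('wrist'); cv2.imwrite('pics/w8.png',i)
print(proj(c,[[.6273,-.0859,.0135],[.6341,-.0113,.0135]]))
E
```

```text
t 24.8833 pos [ 0.6277 -0.0847  0.1351] w 0.377 F [ 0.8  0.7 -0.9]
.6283,-.0859,.0261 d [ 0.109  -0.0012  0.0008] w [ 0.002  -0.0005 -0.0003]
[[281.45873227 207.73243124]
 [281.29898889 110.5576216 ]]
```

View pics/w8.png

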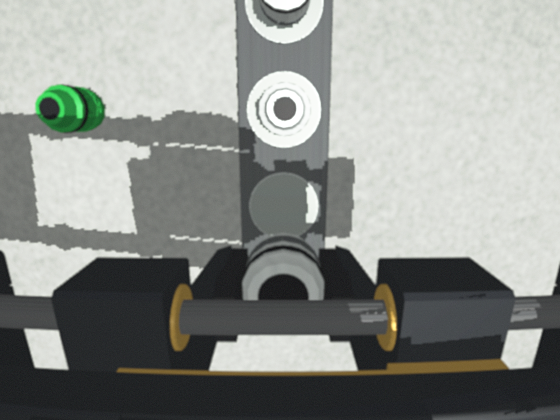

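step_arm:
  increments:
    - {"dx": 0.02, "dy": 0, "dz": 0, "wx": 0, "wy": 0, "wz": 0}
    - {"dx": 0.045, "dy": 0, "dz": 0, "wx": 0, "wy": 0, "wz": 0}
    - {"dx": 0.07, "dy": 0, "dz": 0, "wx": 0, "wy": 0, "wz": 0}
    - {"dx": 0.085, "dy": 0, "dz": 0, "wx": 0, "wy": 0, "wz": 0}
    - {"dx": 0.096, "dy": 0, "dz": 0, "wx": 0, "wy": 0, "wz": 0}
    - {"dx": 0.102, "dy": 0, "dz": 0, "wx": 0, "wy": 0, "wz": 0}
    - {"dx": 0.102, "dy": 0, "dz": 0, "wx": 0, "wy": 0, "wz": 0}
    - {"dx": 0.102, "dy": 0, "dz": 0, "wx": 0, "wy": 0, "wz": 0}
    - {"dx": 0.102, "dy": 0, "dz": 0, "wx": 0, "wy": 0, "wz": 0}

```text
time_s: 25.68
position: [0.6295, -0.0862, 0.0346]
tool_rot: [-4.0, 89.9, -9.2]
wrist_force: [0.7, -0.2, -0.8]
width: 0.377
```

```bash
python3 go.py .6283,-.0859,.0261
```

```text
t 25.6833 pos [ 0.6295 -0.0862  0.0346] w 0.377 F [ 0.7 -0.2 -0.8]
.6283,-.0859,.0261 d [ 0.0085  0.0002 -0.0013] w [0.0006 0.0024 0.0002]
```

step_arm:
  increments:
    - {"dx": 0.002, "dy": 0, "dz": 0, "wx": 0, "wy": 0, "wz": 0}
    - {"dx": 0.004, "dy": 0, "dz": 0, "wx": 0, "wy": 0, "wz": 0}
    - {"dx": 0.006, "dy": 0, "dz": 0, "wx": 0, "wy": 0, "wz": 0}
    - {"dx": 0.007, "dy": 0, "dz": 0, "wx": 0, "wy": 0, "wz": 0}
    - {"dx": 0.007, "dy": 0, "dz": 0, "wx": 0, "wy": 0, "wz": 0}
    - {"dx": 0.007, "dy": 0, "dz": 0, "wx": 0, "wy": 0, "wz": 0}

```text
time_s: 26.18
position: [0.6282, -0.0861, 0.026]
tool_rot: [171.5, 90.0, 166.2]
wrist_force: [0.2, 0.5, -0.6]
width: 0.377
```

```bash
python3 go.py .6283,-.0859,.0261
```

```text
t 26.1833 pos [ 0.6282 -0.0861  0.026 ] w 0.377 F [ 0.2  0.5 -0.6]
.6283,-.0859,.0261 d [-0.0001  0.0002  0.0001] w [ 0.0004 -0.0003 -0.    ]
```

step_arm:
  increments:
    - {"dx": 0.0005, "dy": 0, "dz": 0, "wx": 0, "wy": 0, "wz": 0}
    - {"dx": 0.0005, "dy": 0, "dz": 0, "wx": 0, "wy": 0, "wz": 0}
    - {"dx": 0.0005, "dy": 0, "dz": 0, "wx": 0, "wy": 0, "wz": 0}

```text
time_s: 26.43
position: [0.6284, -0.0861, 0.0257]
tool_rot: [12.0, 90.0, 6.8]
wrist_force: [-0.8, -1.1, 0.1]
width: 0.375
```

step_arm:
  increments:
    - {"dx": 0, "dy": 0, "dz": 0, "wx": 0, "wy": 0, "wz": 0}
    - {"dx": 0, "dy": 0, "dz": 0, "wx": 0, "wy": 0, "wz": 0}
    - {"dx": 0, "dy": 0, "dz": 0, "wx": 0, "wy": 0, "wz": 0}
    - {"dx": 0, "dy": 0, "dz": 0, "wx": 0, "wy": 0, "wz": 0}
    - {"dx": 0, "dy": 0, "dz": 0, "wx": 0, "wy": 0, "wz": 0}
    - {"dx": 0, "dy": 0, "dz": 0, "wx": 0, "wy": 0, "wz": 0}
  fingers: 0.9

```text
time_s: 26.93
position: [0.6284, -0.0861, 0.0257]
tool_rot: [3.7, 90.0, -1.6]
wrist_force: [0.4, -0.2, 0.1]
width: 0.804
```

step_arm:
  increments:
    - {"dx": -0.02, "dy": 0, "dz": 0, "wx": 0, "wy": 0, "wz": 0}
    - {"dx": -0.05, "dy": 0, "dz": 0, "wx": 0, "wy": 0, "wz": 0}
    - {"dx": -0.085, "dy": 0, "dz": 0, "wx": 0, "wy": 0, "wz": 0}
    - {"dx": -0.12, "dy": 0, "dz": 0, "wx": 0, "wy": 0, "wz": 0}
    - {"dx": -0.15, "dy": -0.03, "dz": -0.02, "wx": 0, "wy": 0, "wz": 0}
    - {"dx": -0.17, "dy": -0.06, "dz": -0.04, "wx": 0, "wy": 0, "wz": 0}
    - {"dx": -0.18, "dy": -0.09, "dz": -0.06, "wx": 0, "wy": 0, "wz": 0}
    - {"dx": -0.18, "dy": -0.12, "dz": -0.08, "wx": 0, "wy": 0, "wz": 0}
    - {"dx": -0.18, "dy": -0.15, "dz": -0.1, "wx": 0, "wy": 0, "wz": 0}
    - {"dx": -0.18, "dy": -0.18, "dz": -0.12, "wx": 0, "wy": 0, "wz": 0}
    - {"dx": -0.18, "dy": -0.2, "dz": -0.13, "wx": 0, "wy": 0, "wz": 0}
    - {"dx": -0.18, "dy": -0.2, "dz": -0.13, "wx": 0, "wy": 0, "wz": 0}

```text
time_s: 27.93
position: [0.4781, -0.2764, 0.2059]
tool_rot: [-103.1, 89.9, -108.6]
wrist_force: [0.2, -0.4, 0.4]
width: 0.903
```

```bash
python3 - <<'E'
from h import *; from workcell import r
t=r.capture('top'); s=r.capture('side'); cv2.imwrite('pics/top9.png',t); cv2.imwrite('pics/side9.png',s)
a=cv2.resize(t[130:205,210:385],None,fx=4.5,fy=4.5,interpolation=cv2.INTER_CUBIC)
cv2.imwrite('pics/z9.png',a)
ct=r.get_calibration('top');cs=r.get_calibration('side')
P={32:(.6273,-.0859),46:(.6341,-.0113),60:(.6411,.0633),74:(.648,.1378)}
for h,p in P.items():
    w={32:5,46:4,60:3,74:2}[h]
    for n,c,im in(('top',ct,t),('side',cs,s)):
        q=proj(c,[[*p,.0135+h/1000]])[0]; d=darkc(im,q,w)
        print(h,n,q.round(1),np.round(d,1),'err mm',((onplane(c,d,.0135+h/1000)-p)*1000).round(1))
print(r.observe()['time_s'])
E
```

```text
32 top [345.2 170.8] [345.4 170.6] err mm [ 0.3 -0.6]
32 side [351.7 282.4] [352.4 283.2] err mm [ 0.7 -1.7]
46 top [312.7 165.6] [312.6 165.4] err mm [0.4 0.2]
46 side [343.6 242.6] [343.9 243.9] err mm [-0.4 -2.9]
60 top [279.1 160.1] [279.  160.3] err mm [-0.3  0.1]
60 side [336.6 207.3] [337.1 206.9] err mm [1.2 0.9]
74 top [244.3 154.6] [244.  155.8] err mm [-2.5  0.5]
74 side [330.3 175.7] [330.3 177.1] err mm [-1.1 -4.1]
28.0333
```

View pics/z9.png

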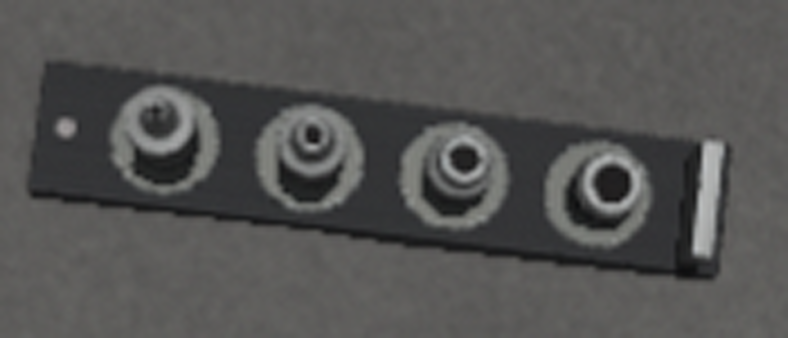

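View pics/side9.png

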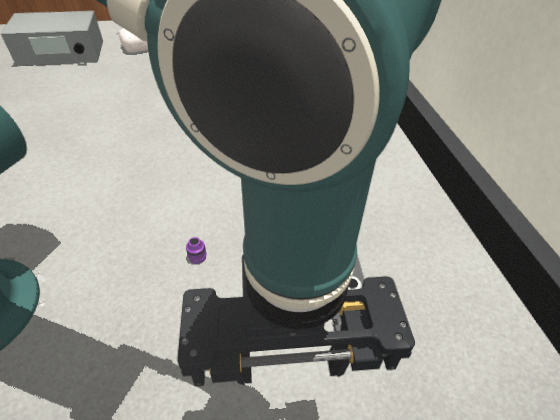

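```bash
python3 - <<'E'
from workcell import r
print(r.sign_off())
E
```

```text
the job is handed in; nothing more can be done
None
```

I stood all four objectives nose up on the rack, in order 32, 46, 60, 74 mm counting from the pad next to the end stop, then backed the arm clear and handed in at about 28 s.

- **Placement:** the last top-camera picture shows each nose upright over its pad. Three are within about 1 mm of the pad centre and the 74 mm one is within about 2.5 mm. The limit is 10 mm.
- **Not confirmed:** the arm blocked the side camera in the last check, so the numbers my script printed from that view mean nothing, and the result rests on the top view alone. The earlier wrist pictures agreed for the 46, 60 and 74 mm objectives.
- **Bystanders:** the moves were planned to stay clear of the oil bottle, the slide box, the mouse and the green and purple look-alikes. I made no final position check on them.

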